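Offer the marble tray to the chute

ROBOT

A 7-joint arm with a two-finger parallel gripper is mounted at the origin on the work surface. World frame = base frame: x ahead of the robot, y to its left, z up, the work surface at z = 0. Lengths are in m, angles in rad, forces in N, time in s.
With the tool pointing down it reaches from about 0.4 to 0.875 m from the base axis. Payload 6.5 kg.
Tool frame: the origin (TCP) lies on the centre line of the jaws, within the pads' length; the fingertips stand 14 mm ahead of it and the grasp point (between the pads) lies 5 mm behind it; y points along the fingers, z is the direction in which the jaws open and shut, and the axes are right-handed (so a half turn about y gives the same grasp; the last joint's range is limited). The gripper opens to 85 mm and grips with 20 to 120 N. Pads are 22 mm wide; open, the fingers measure 114 mm over their backs; the gripper's body (76 mm by 85 mm) begins 54 mm behind the grasp point. The pads swing forward as they close: fully open they stand 13 mm farther back than shut.
Start: joints at [-0.066, 0.536, -0.004, 1.538, 0.003, 1.067, -0.071], TCP at [0.65, 0, 0.245] pointing down, gripper open.
Joint ranges: [-2.7, 2.7], [-0.37, 2.16], [-1.27, 1.26], [0.24, 2.4], [-1.31, 4.45], [0.19, 1.91], [-2.76, 2.76]. Speed limits (rad/s): [2.39, 2.39, 3.14, 3.14, 3.14, 3.14, 3.14].

INTERFACE

Orientations are given as [roll, pitch, yaw] about the fixed x, y, z axes, in that order (R = Rz(yaw) Ry(pitch) Rx(roll)).
In Python, from plant import r gives the robot as it stands.
- The arm moves only by the tool arm_command, never from a script. Its argument "rows" is a list of rows, each a list of 3 entries, a list of its own where there are three numbers: the opening in per cent of the stroke, from 0 (shut) to 100 (fully open), then the shift along the tool's x, y, z in mm, then the turn, a rotation vector about the tool's x, y, z in rad. In form: [[grip, [tx, ty, tz], [rx, ry, rz]], ...]. A call has exactly 5 rows; each row is the pose to reach, as a shift and turn from the pose measured when the call began, along the tool's axes at that moment; what a row does not reach only later rows make up. A row lasts 1/12 s, in which the tool goes at most 41.7 mm and 7.16 degrees, less where a joint would pass 70% of its speed; a pose out of reach is approached as far as the arm can. A call with a gripper value outside its range is refused whole. The fingers move at their own pace and stop on an object; "grip_force" is the grip in N (left out, the last holds). Time passes only in rows, so rows that repeat a pose let the fingers close, or fill a call up. It gives the time, the measured TCP pose, the force and the opening at its end, in the units of the state.
- r.state(): the state, without advancing time (a new reading comes with each control period).
- r.read_camera(name): name is "scene" or "side" or "wrist"; returns a dict with "img" (420x560x3 uint8, red, green, blue), "fx", "fy", "cx", "cy" (pixels), "pose" (4x4, takes a point from camera to world coordinates); the wrist camera has in their place "mount" (4x4, takes a point from camera to tool coordinates, whose origin is the TCP and whose axes are the tool frame's). Camera axes: x right, y up, looking along -z (the intrinsics and any distortion apply to the point x, -y, -z); pixel columns grow to the right and rows downward; lengths in m; the calibration is good to about 2 mm. The wrist camera is an equidistant fisheye: a pixel r from the principal point sees the ray r / f radians off the axis. A picture is of the moment at which its call begins: read the wrist's pose just before it. There is no depth.
- r.finish_job(): hands the job in, once; it reports no verdict.
The state is a dict: "time_s": time; "joint_positions": joint angles; "qvel": joint speeds; "joint_efforts": joint torques, N m; "position": TCP position; "ee_rot": TCP orientation; "wrist_force": force on the tool from outside, world axes, zero at the start; "ft_torque": the same for the moment, N m; "gripper_width": finger opening in m.
Only numpy, scipy, OpenCV 4.12 (cv2) and the standard library are available. Lean on these libraries where they do the work, as an engineer would, in place of code of your own. Each camera call takes 0.05 s, during which the arm holds its last target. There are 200 camera calls.

TASK

A glass marble lies loose in the shallow pocket of the small wooden tray: lift the tray by its upright grip and carry it level, so that the marble stays in its pocket, over to the copper chute on the canvas, turning the tray so that its red end meets the chute's raised mouth. Finish while holding it there in the air, level and still: red end squarely in front of the mouth and centred on it, with a gap of about a centimetre, the tray's top roughly a centimetre above the chute's lip, touching neither chute nor canvas. Leave the two jars and the spoon where they are.

Things in the scene. Friction and masses are not known exactly. Their poses are not given: they have to be found in the camera images.
- tray: small pale wooden tray, a plate 130 (x) x 70 (y) x 12 mm thick, about 150 g, lying on the table; origin at the centre of its underside, x along its length towards the red end, z up. An upright dark wooden grip fin stands on it, centred at x = -28 mm, y = 0: 60 mm long along x, 14 mm thick along y, from 12 to 62 mm above the underside; pinch it across its 14 mm thickness. The centre of mass is some 10 to 30 mm ahead (+x) of the fin's centre
- tray_end (a point): middle of the top edge of the tray's red-painted end, at x = 65, y = 0, z = 12 mm in the tray's frame
- pocket (a point): where the marble's centre is when it rests centred in the tray's round pocket (33 mm across, 5 mm deep, flat floor 7 mm above the tray's underside): x = 34, y = 0, z = 19.5 mm in the tray's frame
- marble_center (a point): centre of the loose green glass marble, 25 mm across, 21 g; it can roll about 7 mm either way in the pocket and climbs out if the tray is tipped or jerked hard
- chute: copper gutter of bent sheet fixed on the canvas, 50 mm wide, 130 mm long, side walls 14 mm high standing above its floor; origin on the canvas face below the mouth, x horizontal along the run away from the mouth (the marble would roll towards +x, downhill), y across, z up. The mouth is its high end
- chute_lip (a point): middle of the lip, the upper edge of the chute's floor at the mouth: 55 mm above the canvas face, straight above the chute's origin (75 mm above the table)
- canvas: white painted panel fixed flat on the table, 440 (x) x 420 (y) x 20 mm high, with brown and grey streaks; origin at the centre of its underside
- red_jar: closed glass jar with a red lid, 68 mm across, 105 mm high, standing on the table; origin at the centre of its underside; a bystander
- slip_jar: jar of grey slip, 75 mm across, 95 mm high, with two white sticks leaning out of it up to 180 mm above the table; origin at the centre of its underside; a bystander
- spoon: steel spoon 160 mm long lying on the canvas near its right (-y) edge, lengthwise roughly along x; a bystander
Things that resemble listed ones, but are neither listed nor needed, are in the scene too. Leave any blue or yellow look-alike of the tray alone.

How it is judged:
By the outcome, as a careful person would: the job done as asked, in the order asked, and still so for the second after the job is handed in, while the arm keeps its last pose, push and grip.
It also fails if it takes over 51 s, if anything falls off the work surface, if the arm or the gripper's body presses on something with over 40 N, if the wrist force passes 120 N, or if a joint passes its speed limit or range.

## Working session

There is one attempt and no reset: what is moved stays moved. The work goes in short steps, Python scripts to look and compute and a tool call to move; the robot and the scene stay as the last step left them, time stands still between calls to the robot, and variables do not carry over. Pictures are saved under pics/ and viewed, on a budget of 10 in all, crops included, one or two more only if the job needs it, and the job is handed in when it is done.

Besides the shell and the picture viewer there is one more tool, called after "Emit:" by a JSON object that holds its "api" and its "payload", one argument or row to a line. arm_command: Moves the arm, as the interface text tells. Its arguments: {"type":"object","properties":{"rows":{"type":"array","items":{"type":"array"}},"grip_force":{"type":"number"}},"required":["rows"]}

```bash
mkdir -p pics; ls
python3 - <<'E'
from plant import r
import cv2,json,numpy as np
s=r.state();print(s)
for n in("scene","side"):
    c=r.read_camera(n);cv2.imwrite(f"pics/{n}0.png",c["img"][:,:,::-1]);print(n,{k:(v.tolist() if hasattr(v,'tolist') else v) for k,v in c.items() if k!="img"})
E
```

```text
pics
{'time_s': 0.0, 'joint_positions': array([-0.06617518,  0.53718726, -0.00442025,  1.53887448,  0.00262881,
        1.06730547, -0.07121537]), 'qvel': array([-0.00015299,  0.00208883, -0.00039251,  0.0001715 , -0.00049896,
        0.00110603,  0.00076356]), 'joint_efforts': array([-4.51575825e-04, -5.83398092e+01,  1.04865700e+00, -2.59097242e+01,
        1.23920938e-02,  9.44124302e-03, -7.87308863e-06]), 'position': array([ 6.49387190e-01, -5.24929016e-05,  2.44399065e-01]), 'ee_rot': array([-1.57255795e+00, -1.64173673e-04, -1.57076629e+00]), 'wrist_force': array([ 0.7061091 , -0.32549414, -0.25425401]), 'ft_torque': array([-0.02504251,  0.03933574,  0.03188365]), 'gripper_width': 0.08532310790820538}
scene {'fx': 389.839587242089, 'fy': 389.839587242089, 'cx': 276.32246794741746, 'cy': 204.5720107128153, 'pose': [[-0.16058962686639516, -0.5790675366003905, 0.7993070497615213, 1.2036008481022922], [0.9867529812922632, -0.07530933038194458, 0.14369084406549038, 0.1606111518428859], [-0.02301142441792652, 0.8117938733526993, 0.5834905153755966, 0.6239053804140883], [0.0, 0.0, 0.0, 1.0]]}
side {'fx': 457.85595084002455, 'fy': 457.85595084002455, 'cx': 282.3397067154291, 'cy': 208.39287751545706, 'pose': [[-0.9761826262448741, 0.1427933157972148, -0.16333263354668953, 0.26692033236345963], [-0.2155141154730153, -0.5517676377124899, 0.8056712356818148, 1.0697921621929367], [0.02492280581202899, 0.8216827507845199, 0.5693999568086043, 0.7864702863918381], [0.0, 0.0, 0.0, 1.0]]}
```

View pics/scene0.png

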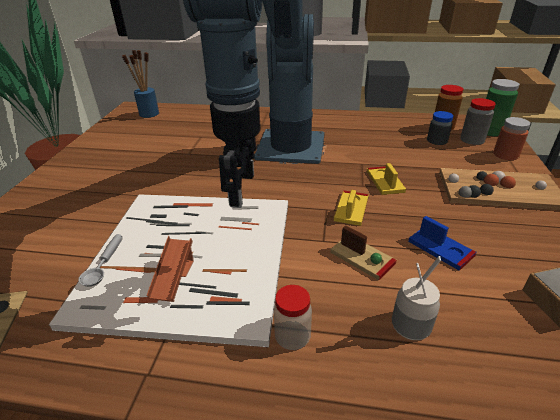

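View pics/side0.png

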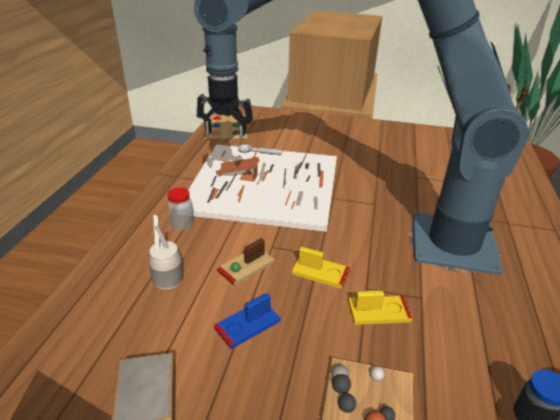

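The scene view shows the pale tray at about (364,251) with its red end at (385,266), the chute at about (170,268), and look-alikes and jars beside them. The side view shows the tray at (245,262) and the chute at (237,168). I'll enlarge both to get edge pixels.

Run:
```python
import cv2,numpy as np
a=cv2.imread("pics/scene0.png");b=cv2.imread("pics/side0.png")
f=lambda im,x,y,w,h:cv2.resize(im[y:y+h,x:x+w],(400,300),interpolation=cv2.INTER_CUBIC)
cv2.imwrite("pics/crops.png",np.vstack([np.hstack([f(a,120,225,100,75),f(a,320,220,80,60)]),np.hstack([f(b,200,140,80,60),f(b,210,230,80,60)])]))
```

```text
(no output)
```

View pics/crops.png

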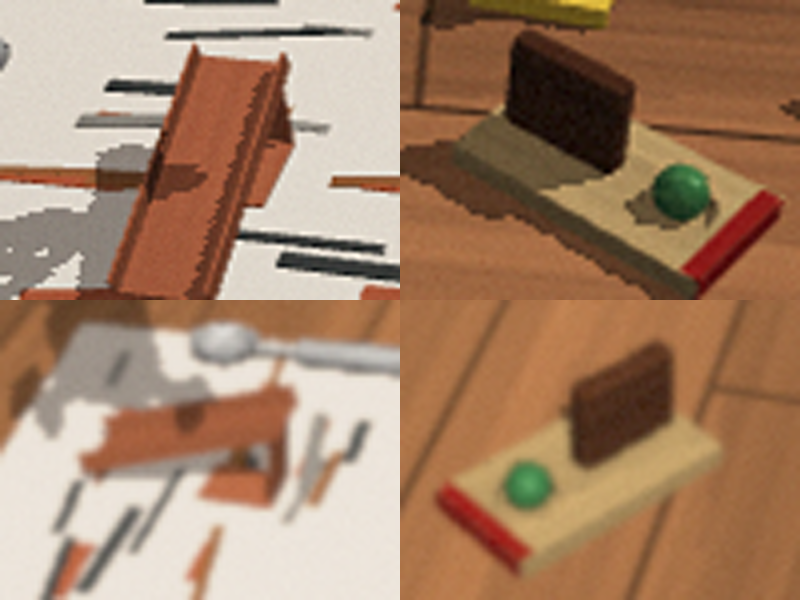

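```bash
cat > h.py <<'E'
from plant import r
import numpy as np,cv2
from scipy.spatial.transform import Rotation as Ro
def cast(c,px,z,T=None):
    px=np.atleast_2d(np.float64(px))
    if T is None: T=c["pose"]
    u=(px-[c["cx"],c["cy"]])/[c["fx"],c["fy"]]
    if "mount" in c:
        t=np.linalg.norm(u,axis=1,keepdims=True); d=np.c_[u/t*np.sin(t),np.cos(t)]
    else: d=np.c_[u,np.ones(len(u))]
    d=d*[1,-1,-1]@T[:3,:3].T
    o=T[:3,3]; return o+d*((z-o[2])/d[:,2])[:,None]
def proj(c,P,T):
    p=(np.atleast_2d(P)-T[:3,3])@T[:3,:3]*[1,-1,-1]
    rr=np.linalg.norm(p[:,:2],axis=1); t=np.arctan2(rr,p[:,2])
    return p[:,:2]/rr[:,None]*t[:,None]*c["fx"]+[c["cx"],c["cy"]]
def tool():
    s=r.state();T=np.eye(4);T[:3,:3]=Ro.from_euler("xyz",s["ee_rot"]).as_matrix();T[:3,3]=s["position"];return T
def wrist(name):
    T=tool();c=r.read_camera("wrist");np.savez(f"pics/{name}.npz",T=T@c["mount"],**c)
    cv2.imwrite(f"pics/{name}.png",c["img"][:,:,::-1]);return c,T@c["mount"]
def load(name):
    z=np.load(f"pics/{name}.npz");return {k:z[k] for k in z},z["T"]
E
python3 - <<'E'
from h import *
a=r.read_camera("scene");b=r.read_camera("side")
m=lambda v:np.round(v*1000,1).tolist()
print("scene tray",m(cast(a,[[378,274],[394,258.6],[331,249.6]],.012)))
print("side tray",m(cast(b,[[217.4,268],[235,282],[274,259]],.012)))
print("lip walls",m(cast(a,[[168.8,236.5],[191.2,239]],.089)),"lip floor mid",m(cast(a,[[179.7,240.3]],.075)))
print("jars tops",m(cast(a,[[293,297],],.105)),m(cast(a,[[417,292]],.095)))
c,T=wrist("w0");print(c["mount"].round(3).tolist(),c["fx"],c["cx"],c["cy"],tool().round(3).tolist())
E
```

```text
scene tray [[588.4, 266.5, 12.0], [535.5, 303.9, 12.0], [524.7, 163.7, 12.0]]
side tray [[589.5, 268.7, 12.0], [532.4, 305.7, 12.0], [460.7, 201.4, 12.0]]
lip walls [[615.5, -179.9, 89.0], [616.9, -129.4, 89.0]] lip floor mid [[609.0, -160.4, 75.0]]
jars tops [[756.9, 104.8, 105.0]] [[706.4, 317.3, 95.0]]
[[0.001, -0.962, -0.272, -0.069], [-0.0, 0.272, -0.962, -0.129], [1.0, 0.001, -0.0, 0.0], [0.0, 0.0, 0.0, 1.0]] 325.19226210127806 276.4518020957231 208.68852527582033 [[0.0, -0.001, 1.0, 0.65], [-1.0, -0.0, 0.0, 0.0], [0.0, -1.0, -0.001, 0.245], [0.0, 0.0, 0.0, 1.0]]
```

View pics/w0.png

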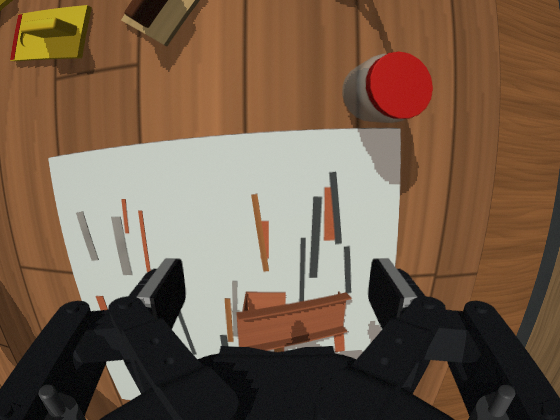

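The wrist view shows the chute at about (290,322). Its mouth is the left (−x) end at x≈240 px, and the run tilts slightly towards +y. The tray is at top left. Estimates: tray yaw ≈ 56.5°, fin grasp near (516,217) mm. I'll hover over the tray.

Emit:
{"api": "arm_command", "payload": {
  "rows": [
    [60,[-40,8,-25],[0,0.12,0]],
    [60,[-80,16,-50],[0,0.24,0]],
    [60,[-120,24,-75],[0,0.35,0]],
    [60,[-160,32,-100],[0,0.47,0]],
    [60,[-200,42,-125],[0,0.585,0]]
  ]
}}

```text
time_s: 0.67
position: [0.5399, 0.1752, 0.209]
ee_rot: [-1.571, 0.0, -2.162]
wrist_force: [1.4, 1.0, -0.7]
gripper_width: 0.0511
```

Run:
```python
from h import *
r.read_camera("side");r.read_camera("side")
c,T=wrist("w1");print(r.state()["position"],T.round(3).tolist())
```

```text
[0.53837116 0.17817109 0.20839501] [[0.837, 0.525, 0.154, 0.575], [-0.547, 0.806, 0.225, 0.239], [-0.006, -0.273, 0.962, 0.336], [0.0, 0.0, 0.0, 1.0]]
```

View pics/w1.png

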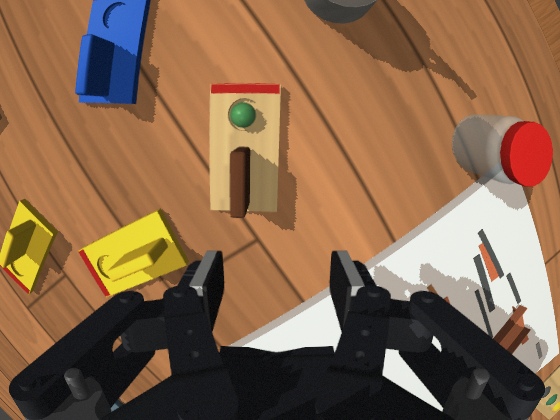

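Run:
```python
from h import *
c,T=load("w1");im=c["img"]
hsv=cv2.cvtColor(im,cv2.COLOR_RGB2HSV)
roi=np.zeros(im.shape[:2],np.uint8);roi[70:110,195:300]=255
red=(((hsv[...,0]<6)|(hsv[...,0]>174))&(hsv[...,1]>180)).astype(np.uint8)*roi
ys,xs=np.nonzero(red);print("red",xs.min(),xs.max(),ys.min(),ys.max(),len(xs))
top=[ys[xs==x].min() for x in range(xs.min(),xs.max()+1)];p=np.polyfit(range(xs.min(),xs.max()+1),top,1);print(p)
x0,x1=xs.min()-.5,xs.max()+.5
P=cast(c,[[x0,np.polyval(p,x0)-.5],[x1,np.polyval(p,x1)-.5],[210.5,209.5],[277.5,211.5]],.012,T)
print((P*1000).round(1).tolist())
mid=(P[0]+P[1])/2;bk=(P[2]+P[3])/2;d=mid-bk;print("len",np.linalg.norm(d),"w",np.linalg.norm(P[0]-P[1]),"yaw",np.degrees(np.arctan2(d[1],d[0])),"yaw edge",np.degrees(np.arctan2(*( (P[1]-P[0])[:2]*[-1,1])))) if 0 else print("len",np.linalg.norm(d),"w",np.linalg.norm(P[0]-P[1]),"yaw",np.degrees(np.arctan2(d[1],d[0])),"edge dir",np.degrees(np.arctan2(*(P[1]-P[0])[1::-1]))+90)
ctr=(mid+bk)/2;d/=np.linalg.norm(d)
g=ctr-d*.018;g[2]=.037
X=tool();print("ctr",ctr,"grasp",g,"shift",(X[:3,:3].T@(g-X[:3,3])*1000).round(1),"tool z yaw",np.degrees(np.arctan2(X[1,2],X[0,2])),"tilt",X[2].round(4))
# fin top centre check
n=np.array([d[0],d[1],0]);print("proj fin top ends",proj(c,[ctr-.058*n+[0,0,.05],ctr+.002*n+[0,0,.05]],T).round(1).tolist())
```

```text
red 211 278 83 92 581
[7.34816964e-03 8.25416078e+01]
[[538.4, 307.1, 12.0], [593.6, 268.3, 12.0], [464.0, 200.5, 12.0], [521.9, 160.2, 12.0]]
len 0.12986553262031283 w 0.06750280897726703 yaw 55.778868349482664 edge dir 54.94100576104645
ctr [0.52948756 0.23404189 0.012     ] grasp [0.51936457 0.21915818 0.037     ] shift [-24.1 171.5 -37.8] tool z yaw -33.08363200623042 tilt [ 9.000e-04 -1.000e+00 -3.100e-03  2.084e-01]
proj fin top ends [[237.8, 218.7], [237.3, 151.0]]
```

Emit:
{"api": "arm_command", "payload": {
  "rows": [
    [60,[-12,25,-19],[0,0.025,0]],
    [60,[-24,50,-38],[0,0.025,0]],
    [60,[-24,80,-38],[0,0.025,0]],
    [60,[-24,110,-38],[0,0.025,0]],
    [60,[-24,110,-38],[0,0.025,0]]
  ]
}}

```text
time_s: 1.23
position: [0.5164, 0.2168, 0.0937]
ee_rot: [-1.578, -0.009, -2.173]
wrist_force: [-1.5, -0.6, -0.7]
gripper_width: 0.0511
```

```bash
cat > go.py <<'E'
from h import *
import sys
g=np.array(list(map(float,sys.argv[1:4])))/1000;yaw=float(sys.argv[4])
X=tool();s=r.state()
print("pos",(X[:3,3]*1000).round(1),"shift",(X[:3,:3].T@(g-X[:3,3])*1000).round(1),"zyaw",np.degrees(np.arctan2(X[1,2],X[0,2])).round(2),"tilt",X[2,:3].round(4),"turn y",np.radians(np.degrees(np.arctan2(X[1,2],X[0,2]))-yaw).round(4),"F",s["wrist_force"].round(1),"w",s["gripper_width"].round(4),"t",s["time_s"])
E
python3 go.py 519.4 219.2 37 -34.5
```

```text
Traceback (most recent call last):
  File "go.py", line 5, in <module>
    print("pos",(X[:3,3]*1000).round(1),"shift",(X[:3,:3].T@(g-X[:3,3])*1000).round(1),"zyaw",np.degrees(np.arctan2(X[1,2],X[0,2])).round(2),"tilt",X[2,:3].round(4),"turn y",np.radians(np.degrees(np.arctan2(X[1,2],X[0,2]))-yaw).round(4),"F",s["wrist_force"].round(1),"w",s["gripper_width"].round(4),"t",s["time_s"])
                                                                                                                                                                                                                                                                               ^^^^^^^^^^^^^^^^^^^^^^^^
AttributeError: 'float' object has no attribute 'round'
```

```bash
sed -i 's/s\["gripper_width"\].round(4)/s["gripper_width"]/' go.py
python3 - <<'E'
from h import *
r.read_camera("side");r.read_camera("side")
E
python3 go.py 519.4 219.2 37 -34.5
```

```text
pos [519.6 217.8  98.4] shift [-1.2 61.4 -0.8] zyaw -34.57 tilt [ 0.0028 -1.     -0.0033] turn y -0.0013 F [ 0.7 -0.4  1. ] w 0.05096026743718811 t 1.3333
```

Emit:
{"api": "arm_command", "payload": {
  "rows": [
    [60,[-1,20,-1],[0,0,0]],
    [60,[-1,40,-1],[0,0,0]],
    [60,[-1,55,-1],[0,0,0]],
    [60,[-1,61,-1],[0,0,0]],
    [60,[-1,61,-1],[0,0,0]]
  ]
}}

```text
time_s: 1.75
position: [0.52, 0.2186, 0.0381]
ee_rot: [-1.574, -0.002, -2.175]
wrist_force: [-0.2, -0.7, 0.5]
gripper_width: 0.051
```

Emit:
{"api": "arm_command", "payload": {
  "rows": [
    [55,[0,0,0],[0,0,0]],
    [45,[0,0,0],[0,0,0]],
    [35,[0,0,0],[0,0,0]],
    [28,[0,0,0],[0,0,0]],
    [24,[0,0,0],[0,0,0]]
  ],
  "grip_force": 40
}}

```text
time_s: 2.17
position: [0.5204, 0.2188, 0.0387]
ee_rot: [-1.573, -0.002, -2.175]
wrist_force: [-0.9, 0.2, -0.0]
gripper_width: 0.0202
```

```bash
python3 go.py 519.4 219.2 37 -34.5
python3 -c "
from h import *
wrist('w2')"
```

```text
pos [520.4 218.8  38.7] shift [ 0.2  1.7 -1. ] zyaw -34.62 tilt [ 0.0016 -1.     -0.0023] turn y -0.0021 F [-0.9  0.2 -0. ] w 0.02019096226516502 t 2.1667
```

View pics/w2.png

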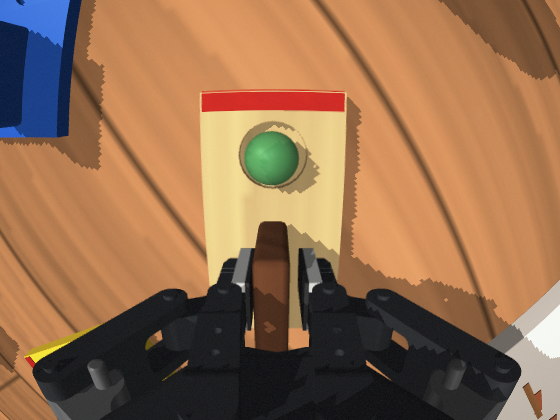

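The tray lies squarely in front of the fingers and the fin at (272,260) is between the pads, about 1.3 mm left of centre. The marble sits in its pocket at (272,158). Centring, then closing gently.

Emit:
{"api": "arm_command", "payload": {
  "rows": [
    [24,[0,1,-1.3],[0,0,0]],
    [24,[0,1,-1.3],[0,0,0]],
    [20,[0,1,-1.3],[0,0,0]],
    [17,[0,1,-1.3],[0,0,0]],
    [14,[0,1,-1.3],[0,0,0]]
  ]
}}

```text
time_s: 2.63
position: [0.5189, 0.2196, 0.0375]
ee_rot: [-1.574, -0.002, -2.175]
wrist_force: [-0.8, 0.0, 1.7]
gripper_width: 0.0138
```

Emit:
{"api": "arm_command", "payload": {
  "rows": [
    [10,[0,0,0],[0,0,0]],
    [5,[0,0,0],[0,0,0]],
    [0,[0,0,0],[0,0,0]],
    [0,[0,0,0],[0,0,0]],
    [0,[0,0,0],[0,0,0]]
  ],
  "grip_force": 70
}}

```text
time_s: 3.05
position: [0.5189, 0.2196, 0.0375]
ee_rot: [-1.574, -0.002, -2.175]
wrist_force: [-0.6, 0.2, 1.0]
gripper_width: 0.0131
```

```bash
python3 go.py 519.4 219.2 37 -34.5
```

```text
pos [518.9 219.6  37.5] shift [0.  0.5 0.6] zyaw -34.61 tilt [ 0.0021 -1.     -0.0029] turn y -0.0019 F [-0.6  0.2  1. ] w 0.01314361124079179 t 3.05
```

Emit:
{"api": "arm_command", "payload": {
  "rows": [
    [0,[0,-2,0],[0,0,0]],
    [0,[0,-6,0],[0,0,0]],
    [0,[0,-12,0],[0,0,0]],
    [0,[0,-18,0],[0,0,0]],
    [0,[0,-22,0],[0,0,0]]
  ]
}}

```text
time_s: 3.47
position: [0.5194, 0.2197, 0.0605]
ee_rot: [-1.573, -0.001, -2.175]
wrist_force: [0.6, 0.2, -1.7]
gripper_width: 0.0128
```

Emit:
{"api": "arm_command", "payload": {
  "rows": [
    [0,[0,-8,0],[0,0,0]],
    [0,[0,-20,0],[0,0,0]],
    [0,[0,-35,0],[0,0,0]],
    [0,[0,-50,0],[0,0,0]],
    [0,[0,-60,0],[0,0,0]]
  ]
}}

```text
time_s: 3.88
position: [0.5203, 0.22, 0.1228]
ee_rot: [-1.572, 0.001, -2.175]
wrist_force: [-0.2, -0.2, -2.3]
gripper_width: 0.0134
```

```bash
python3 go.py 460 200 165 -50
python3 - <<'E'
from h import *
c,T=wrist("w3");b=r.read_camera("side")["img"][:,:,::-1]
cv2.imwrite("pics/c3.png",np.hstack([cv2.resize(c["img"][60:340,100:460,::-1],(450,350)),cv2.resize(b[170:290,190:310],(350,350))]))
E
```

```text
pos [520.3 220.  122.8] shift [ 50.7 -42.2 -38.3] zyaw -34.62 tilt [-7.0e-04 -1.0e+00 -1.2e-03] turn y 0.2684 F [-0.2 -0.2 -2.3] w 0.013393131051315326 t 3.8833
```

View pics/c3.png

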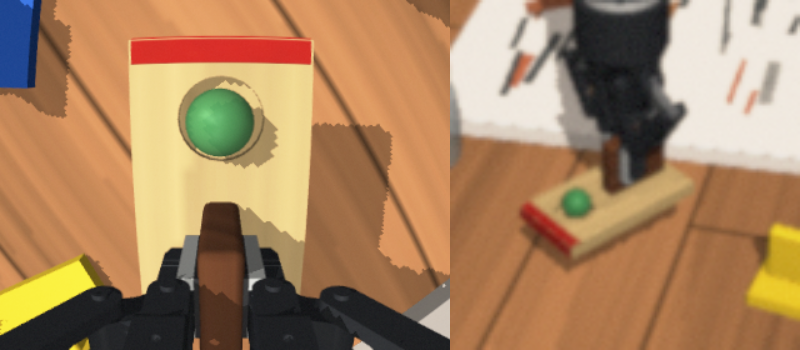

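The tray is held level and clear of the table, with the marble in its pocket. I'll carry it over now in smooth steps.

```bash
python3 go.py 485 165 160 -46
```

```text
pos [521.  220.4 122.9] shift [ 65.9 -37.3   1.8] zyaw -34.62 tilt [-2.4e-03 -1.0e+00 -3.0e-04] turn y 0.1986 F [-0.6 -0.1 -1.7] w 0.0132555294201563 t 3.9833
```

Emit:
{"api": "arm_command", "payload": {
  "rows": [
    [0,[6,-4,0],[0,0.02,0]],
    [0,[20,-12,0],[0,0.06,0]],
    [0,[37,-22,1],[0,0.11,0]],
    [0,[54,-31,1],[0,0.16,0]],
    [0,[66,-37,2],[0,0.2,0]]
  ]
}}

```text
time_s: 4.4
position: [0.4837, 0.163, 0.1598]
ee_rot: [-1.572, 0.001, -2.379]
wrist_force: [-0.3, -0.7, -2.6]
gripper_width: 0.0136
```

```bash
python3 go.py 465 95 165 -62
```

```text
pos [483.7 163.  159.8] shift [60.5 -5.3 36.3] zyaw -46.33 tilt [-6.0e-04 -1.0e+00 -1.2e-03] turn y 0.2735 F [-0.3 -0.7 -2.6] w 0.013593298628716782 t 4.4
```

Emit:
{"api": "arm_command", "payload": {
  "rows": [
    [0,[8,-1,5],[0,0.03,0]],
    [0,[21,-2,12],[0,0.09,0]],
    [0,[36,-3,21],[0,0.16,0]],
    [0,[51,-4,30],[0,0.23,0]],
    [0,[60,-5,36],[0,0.275,0]]
  ]
}}

```text
time_s: 4.82
position: [0.4642, 0.0935, 0.1642]
ee_rot: [-1.572, -0.001, -2.66]
wrist_force: [-0.3, -0.5, -1.9]
gripper_width: 0.0131
```

```bash
python3 go.py 460 20 165 -78
```

```text
pos [464.2  93.5 164.2] shift [37.8 -0.8 63.2] zyaw -62.4 tilt [ 0.0013 -1.     -0.001 ] turn y 0.2724 F [-0.3 -0.5 -1.9] w 0.013133610060370934 t 4.8167
```

Emit:
{"api": "arm_command", "payload": {
  "rows": [
    [0,[4,0,7],[0,0.03,0]],
    [0,[13,0,22],[0,0.09,0]],
    [0,[23,-1,38],[0,0.16,0]],
    [0,[33,-1,54],[0,0.23,0]],
    [0,[38,-1,63],[0,0.27,0]]
  ]
}}

```text
time_s: 5.23
position: [0.4594, 0.0166, 0.1652]
ee_rot: [-1.57, -0.002, -2.939]
wrist_force: [0.9, -0.6, -1.5]
gripper_width: 0.0135
```

```bash
python3 go.py 460 -60 165 -82
```

```text
pos [459.4  16.6 165.2] shift [14.8  0.3 75.1] zyaw -78.39 tilt [ 2.e-03 -1.e+00  4.e-04] turn y 0.0629 F [ 0.9 -0.6 -1.5] w 0.013456765001906233 t 5.2333
```

Emit:
{"api": "arm_command", "payload": {
  "rows": [
    [0,[1,0,7],[0,0.01,0]],
    [0,[5,0,24],[0,0.02,0]],
    [0,[9,0,43],[0,0.04,0]],
    [0,[13,0,63],[0,0.05,0]],
    [0,[15,0,75],[0,0.06,0]]
  ]
}}

```text
time_s: 5.65
position: [0.4597, -0.0623, 0.1654]
ee_rot: [-1.57, -0.002, -3.002]
wrist_force: [-0.1, 0.2, -0.8]
gripper_width: 0.013
```

```bash
python3 go.py 470 -140 165 -82
```

```text
pos [459.7 -62.3 165.4] shift [ 0.7  0.5 78.4] zyaw -81.98 tilt [ 0.0018 -1.      0.0012] turn y 0.0003 F [-0.1  0.2 -0.8] w 0.01303206977815137 t 5.65
```

Emit:
{"api": "arm_command", "payload": {
  "rows": [
    [0,[0,0,7],[0,0,0]],
    [0,[0,0,24],[0,0,0]],
    [0,[0,0,45],[0,0,0]],
    [0,[0,0,66],[0,0,0]],
    [0,[0,0,78],[0,0,0]]
  ]
}}

```text
time_s: 6.07
position: [0.4711, -0.1414, 0.1655]
ee_rot: [-1.569, -0.001, -3.003]
wrist_force: [0.6, -0.8, -1.7]
gripper_width: 0.0129
```

```bash
python3 - <<'E'
from h import *
r.read_camera("side");c,T=wrist("w4")
E
python3 go.py 470 -160 165 -82
```

```text
pos [ 471.  -141.4  165.5] shift [ 3.5  0.6 18.3] zyaw -82.15 tilt [ 0.0013 -1.      0.0022] turn y -0.0025 F [ 0.2 -0.3 -0.6] w 0.013395296614051366 t 6.1667
```

View pics/w4.png

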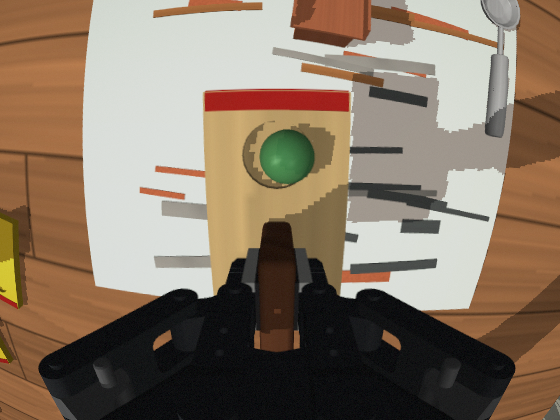

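The held tray is rigid with the marble in its pocket at (287,157). The chute mouth is at the top, around (330,30), to the right of the tray's centreline. I'll enlarge the mouth from both wrist views.

Run:
```python
import cv2,numpy as np
a=cv2.imread("pics/w4.png")[0:60,270:390];b=cv2.imread("pics/w0.png")[280:355,225:375]
g=lambda i:cv2.resize(i,(800,400-100*0) if i is a else (800,400),interpolation=cv2.INTER_CUBIC)
cv2.imwrite("pics/c5.png",np.vstack([cv2.resize(a,(600,300),interpolation=cv2.INTER_CUBIC),cv2.resize(b,(600,300),interpolation=cv2.INTER_CUBIC)]))
```

```text
(no output)
```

View pics/c5.png

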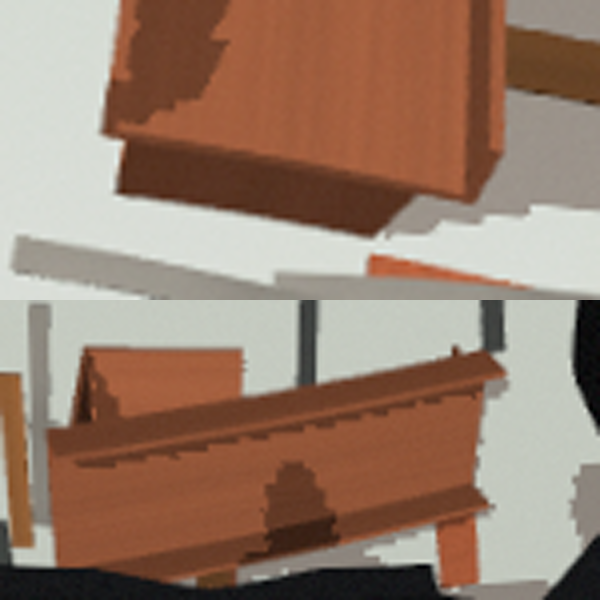

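Run:
```python
from h import *
c,T=load("w4");m=lambda v:(v*1000).round(1).tolist()
L=cast(c,[[294.4,27.6],[364,39.6]],.075,T);W=cast(c,[[290.8,26.2],[370.6,30.6]],.089,T)
for n,P in(("lip",L),("wall",W)):
    d=P[1]-P[0];print(n,m(P),"mid",m(P.mean(0)),"w",np.linalg.norm(d),"yaw",np.degrees(np.arctan2(d[1],d[0]))+90)
c0,T0=load("w0");print("w0 near wall mouth",m(cast(c0,[[237,312.5]],.089,T0)))
for z in(.04,.05,.06,.07):
    F=cast(c0,[[347.5,293],[346,327.5]],z,T0);d=F[0]-F[1];print(z,m(F),np.linalg.norm(d),"mid-yaw",[np.degrees(np.arctan2(*(F.mean(0)-Q.mean(0))[1::-1])) for Q in(L,W)])
# tray end seen in w4
E=cast(c,[[204,91],[350,91]],.1655-.0375+.012,T);print("tray end",m(E),m(E.mean(0)));X=tool();print("in tool",m((E-X[:3,3])@X[:3,:3]))
d=E[1]-E[0];print("tray yaw",np.degrees(np.arctan2(d[1],d[0]))+90,"tool yaw+90",np.degrees(np.arctan2(X[1,2],X[0,2]))+90)
```

```text
lip [[604.6, -137.9, 75.0], [605.2, -185.9, 75.0]] mid [604.9, -161.9, 75.0] w 0.04798913030613377 yaw 0.7208621651420373
wall [[601.1, -135.3, 89.0], [608.3, -186.2, 89.0]] mid [604.7, -160.8, 89.0] w 0.05142013987307157 yaw 8.089546115180738
w0 near wall mouth [[608.7, -124.6, 89.0]]
0.04 [[735.0, -131.0, 40.0], [738.4, -183.2, 40.0]] 0.05230878555010552 mid-yaw [np.float64(2.1124929950824316), np.float64(1.6115491584757162)]
0.05 [[732.5, -125.0, 50.0], [735.7, -175.6, 50.0]] 0.05073932309605533 mid-yaw [np.float64(5.144343340666245), np.float64(4.631869137534087)]
0.06 [[730.0, -119.0, 60.0], [733.1, -168.1, 60.0]] 0.049169860642005056 mid-yaw [np.float64(8.269805826310979), np.float64(7.748357867215863)]
0.07 [[727.4, -113.0, 70.0], [730.4, -160.5, 70.0]] 0.04760039818795484 mid-yaw [np.float64(11.473908943183108), np.float64(10.94644500544941)]
tray end [[549.6, -98.6, 140.0], [559.0, -167.0, 140.0]] [554.3, -132.8, 140.0]
in tool [[-83.8, 25.3, -31.8], [-83.7, 25.5, 37.3]]
tray yaw 7.829198995949682 tool yaw+90 7.854124166602119
```

Run:
```python
from h import *
np.set_printoptions(precision=4,suppress=True)
c,T=load("w4");X=T@np.linalg.inv(c["mount"]);print(c["mount"]);print(X);print(tool());print(c["cx"],c["cy"],c["fx"])
for i in range(3):r.read_camera("side");s=r.state();print(s["position"],s["ee_rot"],s["time_s"])
```

```text
[[ 0.0009 -0.9623 -0.2719 -0.0694]
 [-0.0003  0.2719 -0.9623 -0.1286]
 [ 1.      0.001  -0.      0.0005]
 [ 0.      0.      0.      1.    ]]
[[-0.9907 -0.0004  0.1364  0.4712]
 [-0.1364 -0.0035 -0.9906 -0.1433]
 [ 0.0009 -1.      0.0034  0.1657]
 [ 0.      0.      0.      1.    ]]
[[-0.9906 -0.001   0.1367  0.471 ]
 [-0.1366 -0.0024 -0.9906 -0.1414]
 [ 0.0013 -1.      0.0022  0.1655]
 [ 0.      0.      0.      1.    ]]
276.4518020957231 208.68852527582033 325.19226210127806
[ 0.4707 -0.1397  0.1653] [-1.5698 -0.0019 -3.0029] 6.2167
[ 0.4706 -0.1386  0.1652] [-1.5705 -0.0022 -3.0013] 6.2667
[ 0.4706 -0.1381  0.1652] [-1.5707 -0.0022 -3.0003] 6.3167
```

Wrist estimates of the chute's yaw disagree (1–8°), because its far end isn't visible from here. I'll rise for a better look at the whole chute from above.

Emit:
{"api": "arm_command", "payload": {
  "rows": [
    [0,[-2,-6,2],[0,0,0]],
    [0,[-6,-20,6],[0,0,0]],
    [0,[-10,-36,11],[0,0,0]],
    [0,[-14,-52,16],[0,0,0]],
    [0,[-16,-64,19],[0,0,0]]
  ]
}}

```text
time_s: 6.73
position: [0.4904, -0.154, 0.2309]
ee_rot: [-1.57, -0.001, -2.999]
wrist_force: [0.5, -0.3, -1.2]
gripper_width: 0.0134
```

Emit:
{"api": "arm_command", "payload": {
  "rows": [
    [0,[-2,-8,0],[0,0,0]],
    [0,[-4,-22,0],[0,0,0]],
    [0,[-6,-38,0],[0,0,0]],
    [0,[-7,-54,0],[0,0,0]],
    [0,[-8,-66,0],[0,0,0]]
  ]
}}

```text
time_s: 7.15
position: [0.4987, -0.1518, 0.2983]
ee_rot: [-1.571, 0.0, -2.997]
wrist_force: [-0.1, -0.1, -2.2]
gripper_width: 0.0132
```

Run:
```python
from h import *
for i in range(6):r.read_camera("side")
c,T=wrist("w6");print(r.state()["position"])
cv2.imwrite("pics/c6.png",cv2.resize(c["img"][0:150,170:370,::-1],(800,600),interpolation=cv2.INTER_CUBIC))
```

```text
[ 0.49767644 -0.15241422  0.29590297]
```

View pics/c6.png

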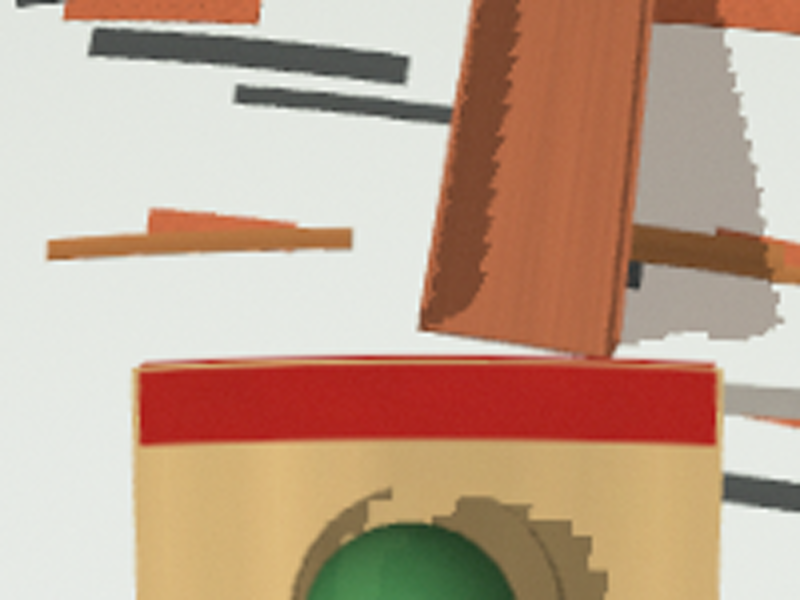

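Run:
```python
from h import *
c,T=load("w6");m=lambda v:(v*1000).round(1).tolist()
q=lambda P:np.array(P)/4+[170,0]-.375
L=cast(c,q([[430,331],[605,355]]),.075,T);W=cast(c,q([[421,328],[617,354]]),.080,T)
for n,P in(("lip",L),("outer",W)):
    d=P[1]-P[0];print(n,m(P),"mid",m(P.mean(0)),"w",np.linalg.norm(d),"yaw",np.degrees(np.arctan2(d[1],d[0]))+90)
for z in(.055,.06,.065,.07,.075):
    F=cast(c,q([[472,2],[655,2]]),z,T);d=F[1]-F[0]
    print(z,m(F),np.linalg.norm(d),"yaw",np.degrees(np.arctan2(*(F.mean(0)-W.mean(0))[1::-1])))
X=T@np.linalg.inv(c["mount"]);E=cast(c,q([[140,365],[716,365]]),X[2,3]-.0255,T);d=E[1]-E[0]
print("tray end",m(E.mean(0)),"w",np.linalg.norm(d),"yaw",np.degrees(np.arctan2(d[1],d[0]))+90,"tool",m(X[:3,3]),np.degrees(np.arctan2(X[1,2],X[0,2]))+90,"end in tool",m((E.mean(0)-X[:3,3])@X[:3,:3]))
```

```text
lip [[605.3, -138.0, 75.0], [606.2, -184.8, 75.0]] mid [605.7, -161.4, 75.0] w 0.04675669216677118 yaw 1.1448962443311217
outer [[605.2, -135.7, 80.0], [606.5, -187.3, 80.0]] mid [605.8, -161.5, 80.0] w 0.05161247346463355 yaw 1.4242066265008901
0.055 [[707.7, -135.4, 55.0], [717.7, -187.0, 55.0]] 0.05258545663075121 yaw 0.13111551482533382
0.06 [[705.8, -135.5, 60.0], [715.6, -186.4, 60.0]] 0.051873481593082 yaw 0.2695637556773784
0.065 [[703.9, -135.6, 65.0], [713.6, -185.8, 65.0]] 0.05116150655541282 yaw 0.41332419231137457
0.07 [[702.0, -135.7, 70.0], [711.5, -185.2, 70.0]] 0.05044953151774362 yaw 0.5627066257311378
0.075 [[700.1, -135.8, 75.0], [709.5, -184.6, 75.0]] 0.04973755648007442 yaw 0.718045264032526
tray end [580.6, -140.9, 270.4] w 0.06797966244565767 yaw 8.175831532018151 tool [497.7, -152.3, 295.9] 8.221371336871456 end in tool [-83.7, 25.3, 0.6]
```

The mouth's lip runs from about crop (425,330) to (613,356). All four clear cues give a chute yaw of about 0.7° and a lip middle at about (605.5, −161.5) mm. Target TCP is (512, −162, 110.5) with tool z-yaw −89.3°. I'll go via (495, −162).

```bash
python3 go.py 495 -162 230 -89.3
```

```text
pos [ 497.7 -152.4  295.9] shift [ 3.9 65.9  9.1] zyaw -81.78 tilt [ 2.5e-03 -1.0e+00 -2.0e-04] turn y 0.1312 F [-0.  -0.6 -1.1] w 0.013364771249932203 t 7.5
```

Emit:
{"api": "arm_command", "payload": {
  "rows": [
    [0,[0,6,1],[0,0.01,0]],
    [0,[1,20,3],[0,0.04,0]],
    [0,[2,38,5],[0,0.075,0]],
    [0,[3,56,8],[0,0.11,0]],
    [0,[4,66,9],[0,0.13,0]]
  ]
}}

```text
time_s: 7.92
position: [0.4933, -0.1619, 0.2272]
ee_rot: [-1.571, -0.006, -3.131]
wrist_force: [-0.7, -0.1, -1.9]
gripper_width: 0.013
```

```bash
python3 go.py 495 -162 160 -89.3
```

```text
pos [ 493.3 -161.9  227.2] shift [-2.1 67.2  0.1] zyaw -89.38 tilt [ 6.2e-03 -1.0e+00 -2.0e-04] turn y -0.0014 F [-0.7 -0.1 -1.9] w 0.013039008672275013 t 7.9167
```

Emit:
{"api": "arm_command", "payload": {
  "rows": [
    [0,[0,6,0],[0,0,0]],
    [0,[-1,20,0],[0,0,0]],
    [0,[-1,37,0],[0,0,0]],
    [0,[-2,54,0],[0,0,0]],
    [0,[-2,65,0],[0,0,0]]
  ]
}}

```text
time_s: 8.33
position: [0.4946, -0.1615, 0.1608]
ee_rot: [-1.571, -0.007, -3.13]
wrist_force: [0.2, -0.6, -2.0]
gripper_width: 0.0128
```

```bash
python3 go.py 495 -162 112 -89.3
```

```text
pos [ 494.6 -161.5  160.8] shift [-0.8 48.8  0.5] zyaw -89.33 tilt [ 7.3e-03 -1.0e+00 -6.0e-04] turn y -0.0006 F [ 0.2 -0.6 -2. ] w 0.012753113351487969 t 8.3333
```

Emit:
{"api": "arm_command", "payload": {
  "rows": [
    [0,[0,4,0],[0,0,0.001]],
    [0,[0,13,0],[0,0,0.002]],
    [0,[-1,26,0],[0,0,0.003]],
    [0,[-1,40,0],[0,0,0.005]],
    [0,[-1,48,0],[0,0,0.005]]
  ]
}}

```text
time_s: 8.75
position: [0.4951, -0.1614, 0.1119]
ee_rot: [-1.571, -0.003, -3.13]
wrist_force: [0.2, -0.3, -1.3]
gripper_width: 0.0131
```

Emit:
{"api": "arm_command", "payload": {
  "rows": [
    [0,[0,0,0],[0,0,0]],
    [0,[0,0,0],[0,0,0]],
    [0,[0,0,0],[0,0,0]],
    [0,[0,0,0],[0,0,0]],
    [0,[0,0,0],[0,0,0]]
  ]
}}

```text
time_s: 9.17
position: [0.4957, -0.1615, 0.1126]
ee_rot: [-1.571, -0.001, -3.13]
wrist_force: [-0.1, 0.4, -1.1]
gripper_width: 0.0134
```

```bash
python3 go.py 511.8 -162.1 110.5 -89.3;python3 -c "
from h import *
wrist('w7')"; python3 go.py 511.8 -162.1 110.5 -89.3
```

```text
pos [ 495.7 -161.5  112.6] shift [-16.1   2.1   0.8] zyaw -89.32 tilt [ 1.2e-03 -1.0e+00 -5.0e-04] turn y -0.0003 F [-0.1  0.4 -1.1] w 0.01337623603076397 t 9.1667
pos [ 495.6 -161.5  112.5] shift [-16.2   2.    0.8] zyaw -89.32 tilt [ 1.4e-03 -1.0e+00 -5.0e-04] turn y -0.0003 F [ 0.3 -0.6 -1.3] w 0.01292584366933151 t 9.2167
```

View pics/w7.png

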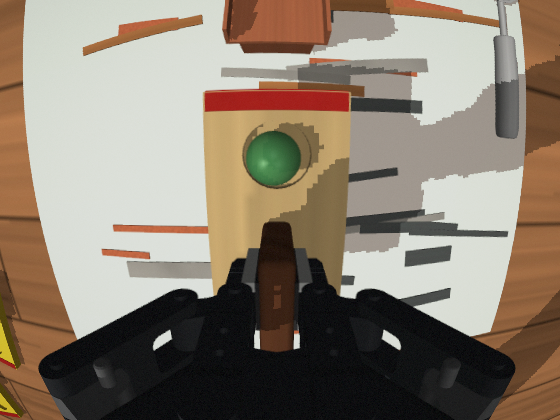

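The mouth (224–330, y≈41) is centred on the tray (204–350) and square to it. I'll check the gap from this view, then advance.

Run:
```python
from h import *
c,T=load("w7");im=c["img"].astype(int)
L=cast(c,[[229,41],[328,43]],.075,T);W=cast(c,[[223,40],[331,40]],.082,T);m=lambda v:(v*1000).round(1).tolist()
print(m(L),m(L.mean(0)),m(W));E=cast(c,[[204.5,91],[350,91]],.1125-.0255,T);print(m(E),m(E.mean(0)))
for x in(235,250,275,300,320):print(x,im[34:50,x].tolist())
```

```text
[[606.1, -136.6, 75.0], [605.7, -186.8, 75.0]] [605.9, -161.7, 75.0] [[605.1, -134.7, 82.0], [605.7, -187.2, 82.0]]
[[579.0, -127.0, 87.0], [579.8, -195.8, 87.0]] [579.4, -161.4, 87.0]
235 [[111, 66, 43], [111, 65, 43], [111, 64, 43], [110, 65, 41], [111, 66, 43], [131, 78, 52], [162, 95, 63], [148, 87, 57], [111, 64, 41], [150, 125, 110], [219, 222, 215], [218, 221, 214], [219, 222, 214], [218, 222, 213], [218, 221, 214], [220, 223, 215]]
250 [[165, 96, 63], [164, 96, 63], [164, 96, 64], [164, 95, 62], [166, 97, 64], [166, 98, 64], [166, 98, 64], [141, 82, 55], [114, 68, 44], [103, 60, 39], [88, 51, 35], [90, 53, 34], [89, 52, 35], [89, 51, 35], [88, 48, 32], [88, 50, 33]]
275 [[160, 92, 62], [158, 91, 60], [159, 93, 63], [159, 91, 62], [158, 92, 61], [158, 92, 60], [157, 90, 59], [130, 76, 52], [108, 62, 41], [95, 56, 35], [89, 50, 36], [86, 52, 34], [86, 50, 35], [86, 51, 34], [85, 50, 33], [85, 50, 33]]
300 [[168, 98, 65], [165, 96, 63], [167, 98, 66], [166, 95, 62], [165, 97, 63], [168, 99, 65], [167, 98, 65], [168, 99, 64], [116, 68, 46], [111, 63, 39], [93, 54, 34], [89, 50, 33], [87, 52, 35], [87, 49, 31], [88, 53, 36], [85, 48, 31]]
320 [[168, 96, 64], [167, 97, 65], [167, 97, 65], [167, 95, 63], [168, 97, 64], [167, 95, 65], [168, 97, 66], [166, 97, 65], [161, 93, 62], [125, 72, 46], [117, 68, 45], [157, 150, 140], [158, 148, 139], [156, 148, 140], [158, 148, 139], [157, 149, 139]]
```

Emit:
{"api": "arm_command", "payload": {
  "rows": [
    [0,[-2,0,0],[0,0,0]],
    [0,[-6,1,0],[0,0,0]],
    [0,[-11,1,0],[0,0,0]],
    [0,[-15,2,0],[0,0,0]],
    [0,[-16,2,0.3],[0,0,0]]
  ]
}}

```text
time_s: 9.63
position: [0.5127, -0.1613, 0.1104]
ee_rot: [-1.571, -0.001, -3.129]
wrist_force: [0.1, -0.2, -1.8]
gripper_width: 0.0135
```

Emit:
{"api": "arm_command", "payload": {
  "rows": [
    [0,[0,0,0],[0,0,0]],
    [0,[0,0,0],[0,0,0]],
    [0,[0,0,0],[0,0,0]],
    [0,[0,0,0],[0,0,0]],
    [0,[0,0,0],[0,0,0]]
  ]
}}

```text
time_s: 10.05
position: [0.5125, -0.1614, 0.1104]
ee_rot: [-1.571, -0.001, -3.129]
wrist_force: [-0.2, -0.3, -1.1]
gripper_width: 0.0132
```

Emit:
{"api": "arm_command", "payload": {
  "rows": [
    [0,[0,0,0],[0,0,0]],
    [0,[0,0,0],[0,0,0]],
    [0,[0,0,0],[0,0,0]],
    [0,[0,0,0],[0,0,0]],
    [0,[0,0,0],[0,0,0]]
  ]
}}

```text
time_s: 10.47
position: [0.5125, -0.1614, 0.1104]
ee_rot: [-1.571, -0.001, -3.129]
wrist_force: [-0.2, 0.7, -0.8]
gripper_width: 0.0134
```

```bash
python3 go.py 511.8 -162.1 110.5 -89.3
python3 - <<'E'
from h import *
c,T=wrist("w8");a=r.read_camera("scene")["img"][:,:,::-1];b=r.read_camera("side")["img"][:,:,::-1]
cv2.imwrite("pics/c8.png",np.hstack([cv2.resize(c["img"][0:200,180:380,::-1],(400,400)),cv2.resize(a[190:290,120:220],(400,400))]))
np.save("pics/side8.npy",b)
E
python3 go.py 511.8 -162.1 110.5 -89.3
```

```text
pos [ 512.5 -161.4  110.4] shift [ 0.7 -0.1  0.7] zyaw -89.28 tilt [ 8.e-04 -1.e+00 -4.e-04] turn y 0.0003 F [-0.2  0.7 -0.8] w 0.013414264551231026 t 10.4667
pos [ 512.5 -161.4  110.4] shift [ 0.7 -0.1  0.7] zyaw -89.28 tilt [ 8.e-04 -1.e+00 -4.e-04] turn y 0.0003 F [ 0.3 -0.3 -1.4] w 0.012995109318147702 t 10.6167
```

View pics/c8.png

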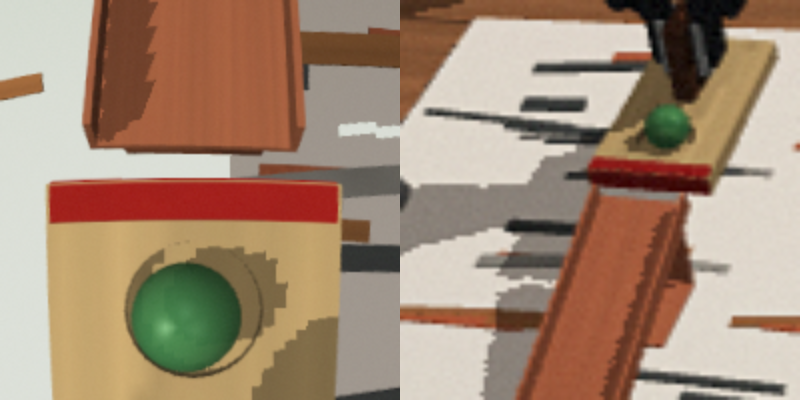

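Tray and mouth are square and both centred at crop x≈194, with a visible gap and the marble in its pocket. The end is at x≈596.2 against the lip at 605.7 (gap 9.5 mm) and its top is about 10 mm above the lip. I'm handing it in.

```bash
python3 -c "
from plant import r
print(r.finish_job())"
```

```text
the job is handed in; nothing more can be done
None
```

I gripped the tray by its fin, carried it level to the chute, and handed the job in at about 10.6 s. It was held still in front of the mouth with the marble in its pocket. No verdict was reported.

**Last checks:**
- **Gap:** about 9.5 mm between the red end and the lip.
- **Height:** the tray's top is about 10 mm above the lip. This comes from the arm's pose and the grip height, not from a direct measurement.
- **Centring:** within about 1 mm of the mouth's middle.
- **Level:** tool tilt under 0.1°, with the arm at rest.
- **Contact:** no contact force beyond the tray's weight, and both views show clear space around the tray.

**Checks that disagreed:** early estimates of the chute's direction ranged from −1.6° to about 8°. A closer look from above narrowed it to roughly 0.1–1.4°, so I used 0.7°. The last views looked square, but that angle is uncertain by about a degree. I did not look at the jars and spoon again at the end; nothing I did went near them.

I viewed 12 pictures, two over the budget.

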